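# Slide a sample plate out over the end of a bench ledge

### The job

The aluminium sample plate lies flat on the raised ledge of the lab bench. With the fingertips, push it along the ledge, away from the tip box and towards the nearer end of the ledge, until about a third of its length sticks out past that end, so that its edge can be taken later. Do not lift it; leave it lying flat and square with the ledge, not hanging over the long sides, and leave the tip box, the bottle and the tube rack where they stand.

Things in the scene. Friction and masses are not known exactly. Their poses are not given: they have to be found in the camera images.
- ledge: The ledge: a fixed grey bench riser, 480 mm long (its own y), 160 mm deep (its own x), flat top 70 mm above the bench, no rims. Origin: centre of its footprint, on the bench; z up. Both ends (y = +240 and -240 mm) are free. Its position varies, and its yaw by up to 0.3 rad.
- ledge_left_end (a point): Middle of the top edge of the ledge's end at its own +y (the robot's left), 70 mm above the bench.
- ledge_right_end (a point): Middle of the top edge of the ledge's end at its own -y (the robot's right), 70 mm above the bench.
- plate: The sample plate: bare aluminium, loose, 120 mm long (its own y), 100 mm wide (its own x), 6 mm thick, marked with dark round spots, about 0.2 kg. Origin: centre of its underside, z up. It starts flat on the ledge, in either half of it, with its length roughly along the ledge (yaw up to 0.25 rad off), wholly on the ledge; friction and mass vary. To finish with a third (40 mm) sticking out, its origin is 220 mm along the ledge from the ledge's centre.
- tip_box: Pipette tip box, loose, white with a shallow blue lid, 104 mm (its x) by 84 mm (its y) by 48 mm tall. Stands on the other half of the ledge, at least 100 mm of free ledge between it and the plate. Origin: centre of its underside. Leave it alone.
- bottle: Small amber bottle with a blue cap, 48 mm diameter, 100 mm tall, loose, on the bench on the robot's side of the ledge. Origin: centre of its underside. Leave it alone.
- tube_rack: White rack with small tubes, 70 mm (its x) by 160 mm (its y), 44 mm tall, loose, on the bench beyond the ledge. Origin: centre of its underside. Leave it alone.

How it is judged:
By the outcome, as a careful person would: the job done as asked, in the order asked, and still so for the second after the job is handed in, with the robot touching nothing.
It also fails if it takes over 37 s, if anything falls off the work surface, if the arm or the gripper's body presses on something with over 40 N, if the wrist force passes 120 N, or if a joint passes its speed limit or range.

### The arm

A 6-joint arm with a two-finger parallel gripper is mounted at the origin on the work surface. World frame = base frame: x ahead of the robot, y to its left, z up, the work surface at z = 0. Lengths are in m, angles in rad, forces in N, time in s.
With the tool pointing down it reaches from about 0.35 to 0.775 m from the base axis. Payload 5.5 kg.
Tool frame: the origin (TCP) lies at the very end of the fingers, on their centre line; the grasp point (between the pads) lies 19 mm behind it; z points along the fingers, y is the line along which they close (so a half turn about z gives the same grasp; the last joint's range is limited). The gripper opens to 85 mm and grips with 20 to 120 N. Pads are 22 mm wide; open, the fingers measure 114 mm over their backs; the gripper's body (76 mm by 85 mm) begins 54 mm behind the grasp point. The pads swing forward as they close: fully open they stand 13 mm farther back than shut.
Start: joints at [-1.39, 0.313, 0.046, 1.304, 0, 1.431], TCP at [0.181, -0.546, 0.202] pointing down, gripper open.
Joint ranges: [-2.76, 2.76], [-0.86, 1.69], [-1.03, 1.26], [-2.2, 2.34], [-1.47, 1.5], [-3.14, 3.14]. Speed limits (rad/s): [2.57, 2.57, 3.14, 3.14, 3.14, 3.14].

### API

Orientations are given as a unit quaternion [w, x, y, z].
In Python, from workcell import env, cams, ticket, spotter gives the robot as it stands.
- The arm moves only by the tool jog_arm, never from a script. Its argument "increments" is a list that holds one entry, the list of rows, each a list of 7 numbers: the shift along the tool's x, y, z in units of 0.25 m (1.0 is 0.25 m), then the turn, a rotation vector about the tool's x, y, z in units of 180 degrees (1.0 is 180 degrees), then the closure in counts, from 0 (fully open) to 255 (shut). A call has 1 to 20 rows; each row shifts and turns the commanded pose from where the row before left it, along the tool's axes as they then stand; what a row does not reach is not made up. A row lasts 1/10 s, in which the tool goes at most 50 mm and 8.59 degrees, less where a joint would pass 70% of its speed; a pose out of reach is approached as far as the arm can. A call with a number of a shift or a turn outside -1 to 1 is refused whole. A call with a gripper value outside its range is refused whole. The fingers move at their own pace and stop on an object; "force" is the grip in N (left out, the last holds). Time passes only in rows, so rows that do not move let the fingers close. It gives the time, the measured TCP pose, the force, the opening and the grip force at its end, in the units of the state.
- env.get_state(): the state, without advancing time (a new reading comes with each control period).
- cams.read_camera(name): name is "scene" or "side" or "wrist"; returns a dict with "pixels" (400x640x3 uint8, red, green, blue), "fx", "fy", "cx", "cy" (pixels), "xyz" and "attitude" of the camera in the world; the wrist camera has in their place "mount" (4x4, takes a point from camera to tool coordinates, whose origin is the TCP and whose axes are the flange's). Camera axes: x right, y down, z forward; pixel columns grow to the right and rows downward; lengths in m; the calibration is good to about 2 mm. The wrist camera is an equidistant fisheye: a pixel r from the principal point sees the ray r / f radians off the axis. A picture is of the moment at which its call begins: read the wrist's pose just before it. There is no depth.
- ticket.hand_in(): hands the job in; it is judged then, once.
Trained networks look in the newest picture that a camera, given by its name, has taken for a name from the list of things; names that differ only in an ending like _2 or _b are one class to them, and where a whole thing is asked for, a point or a joint stands for the part that bears it (a point fixed in the world has none). Each returns a list of dicts, best first, with "conf" (0 to 1); they miss things now and then, are a little off and sometimes report something else, mostly with a low value. They report only what shows in the picture. A call takes as long as a camera call.
- spotter.find_in(target, camera): "uv" ([column, row] in pixels, amid what is visible of it).
- spotter.cut_out(target, camera): "region" (400x640 bool, what is visible of it) and "uv" ([column, row] in pixels, amid what is visible of it).
- spotter.landmark_of(target, camera): "uv" ([column, row] in pixels: a listed point, or the origin of a listed thing).
The state is a dict: "clock": time; "joint_pos": joint angles; "qvel": joint speeds; "tau": joint torques, N m; "tcp_pos": TCP position; "orientation": TCP orientation; "wrist_force": force on the tool from outside, world axes, zero at the start; "ft_torque": the same for the moment, N m; "finger_gap": finger opening in m; "grip_force": force on a finger pad.
Only numpy, scipy, OpenCV 4.12 (cv2) and the standard library are available. Lean on these libraries where they do the work, as an engineer would, in place of code of your own. Each camera call takes 0.05 s, during which the arm holds its last target. There are 200 camera calls.

## Working session

There is one attempt and no reset: what is moved stays moved. The work goes in short steps, Python scripts to look and compute and a tool call to move; the robot and the scene stay as the last step left them, time stands still between calls to the robot, and variables do not carry over. Pictures are saved under pics/ and viewed, at most 10 in all, crops included, and the job is handed in when it is done.

Besides the shell and the picture viewer there is one more tool, called after "Emit:" by a JSON object that holds its "op" and its "data". jog_arm: Moves the arm, as the interface text tells. Shifts and turns lie within -1 to 1; 1 stands for 0.25 m of shift or 180 degrees of turn. Its arguments: {"type":"object","properties":{"increments":{"type":"array"},"force":{"type":"number"}},"required":["increments"]}

```bash
mkdir -p pics
cat > h.py <<'E'
import numpy as np, cv2
from scipy.spatial.transform import Rotation as R
from workcell import env, cams, ticket, spotter
def q2R(q): return R.from_quat([q[1],q[2],q[3],q[0]]).as_matrix()
def shot(n,save=None):
    c=cams.read_camera(n)
    if save: cv2.imwrite('pics/'+save,c['pixels'][:,:,::-1])
    return c
def camR(c):
    a=np.array(c['attitude'],float)
    return a if a.shape==(3,3) else q2R(a)
def onplane(c,uv,z):
    uv=np.atleast_2d(np.array(uv,float)); Rm=camR(c); p=np.array(c['xyz'])
    d=np.c_[(uv[:,0]-c['cx'])/c['fx'],(uv[:,1]-c['cy'])/c['fy'],np.ones(len(uv))]@Rm.T
    return p+d*((z-p[2])/d[:,2])[:,None]
def proj(c,P):
    q=(np.atleast_2d(P)-np.array(c['xyz']))@camR(c)
    return np.c_[c['fx']*q[:,0]/q[:,2]+c['cx'],c['fy']*q[:,1]/q[:,2]+c['cy']]
E
python3 - <<'E'
from h import *
H={'ledge_left_end':.07,'ledge_right_end':.07,'plate':.07,'tip_box':.07,'bottle':0,'tube_rack':0}
for n in ['scene','side']:
    c=shot(n,n+'1.png'); print(n,c['xyz'],c['attitude'],c['fx'],c['cx'],c['cy'])
    for t,z in H.items():
        for d in spotter.landmark_of(t,n)[:2]: print(t,np.round(d['uv']),round(d['conf'],2),onplane(c,d['uv'],z).round(3))
    for d in spotter.cut_out('plate',n)[:1]:
        m=d['region'].astype(np.uint8); k,_=cv2.findContours(m,0,2); k=max(k,key=cv2.contourArea)
        w=onplane(c,k[:,0,:],.076)[:,:2].astype(np.float32); print('plate rect',d['conf'],cv2.minAreaRect(w))
s=env.get_state(); print(s['clock'],s['tcp_pos'],s['orientation'],s['finger_gap'])
E
```

```text
scene [1.03070841 0.43038265 0.59148574] [-0.18518174  0.3778565   0.81500021 -0.39838028] 397.6700896465451 322.20720531385024 199.35291737969413
ledge_left_end [405. 272.] 0.57 [[0.582 0.239 0.07 ]]
ledge_left_end [394. 218.] 0.34 [[0.473 0.147 0.07 ]]
ledge_right_end [275. 152.] 0.84 [[ 0.446 -0.22   0.07 ]]
plate [300. 173.] 0.94 [[ 0.477 -0.106  0.07 ]]
tip_box [365. 239.] 0.66 [[0.559 0.138 0.07 ]]
bottle [393. 216.] 0.87 [[0.393 0.104 0.   ]]
tube_rack [267. 244.] 0.64 [[ 0.642 -0.051  0.   ]]
plate rect 0.97 ((0.4862593114376068, -0.10952837020158768), (0.12423845380544662, 0.10609593987464905), 84.56356811523438)
side [0.54056395 0.5175418  0.68799059] [-0.00217215 -0.01929945  0.94306148 -0.33205099] 408.58770205731633 313.78291173453044 195.6349089143072
ledge_left_end [292. 297.] 0.6 [[0.576 0.232 0.07 ]]
ledge_right_end [363. 116.] 0.94 [[ 0.443 -0.218  0.07 ]]
ledge_right_end [271. 186.] 0.2 [[0.632 0.001 0.07 ]]
plate [343. 149.] 0.67 [[ 0.489 -0.11   0.07 ]]
tip_box [302. 244.] 0.66 [[0.564 0.132 0.07 ]]
bottle [391. 256.] 0.86 [[0.393 0.107 0.   ]]
tube_rack [272. 185.] 0.82 [[ 0.642 -0.06   0.   ]]
plate rect 0.63 ((0.4819070100784302, -0.11209676414728165), (0.12730398774147034, 0.09986046701669693), 85.14117431640625)
0.8 [ 0.18131397 -0.54572604  0.20216053] [8.66651437e-05 9.87162762e-01 1.59717481e-01 1.38802285e-05] 0.08539709713014546
```

View pics/side1.png

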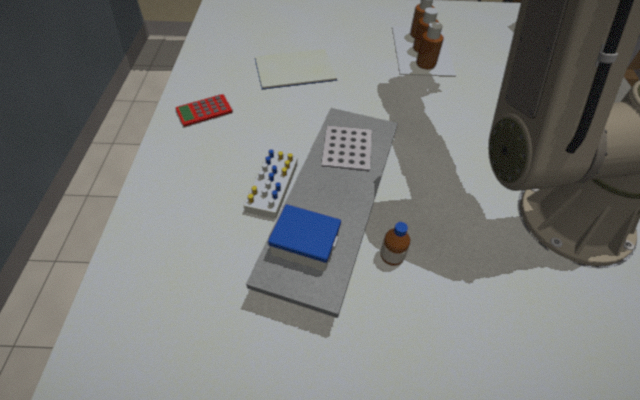

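View pics/scene1.png

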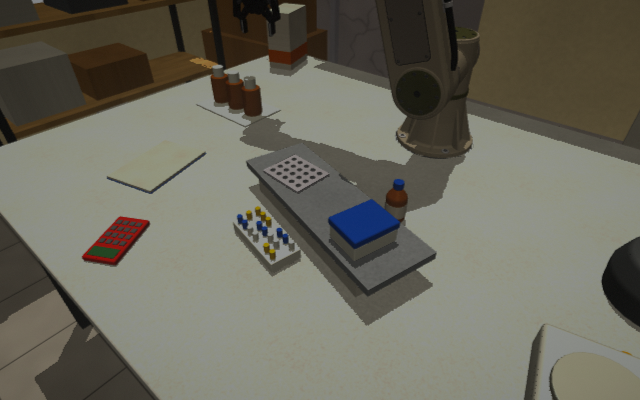

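The side view shows the plate at about (347,148), near the ledge's right end. The ledge's top corners are about (335,109), (398,122), (249,286) and (336,308). The tip box is at (305,232), the bottle at (396,243) and the rack at (271,182). The scene view agrees, so next I'll fit the known sizes.

```bash
cat >> h.py <<'E'
from scipy.optimize import least_squares
def rect(p,lx,ly,z):
    s=np.array([[1,-1],[-1,-1],[-1,1],[1,1]])*[lx/2,ly/2]; c,n=np.cos(p[2]),np.sin(p[2])
    return np.c_[s@np.array([[c,n],[-n,c]])+p[:2],np.full(4,z)]
def edges(c,p,lx,ly,z,gray,half=7):
    """strongest-gradient residuals (px) along normals of projected rectangle edges"""
    q=rect(p,lx,ly,z); out=[]
    for i in range(4):
        for t in np.linspace(.08,.92,22):
            P=q[i]*(1-t)+q[(i+1)%4]*t; a=proj(c,P)[0]; e=proj(c,q[(i+1)%4])[0]-proj(c,q[i])[0]
            n=np.array([-e[1],e[0]])/np.hypot(*e); k=np.arange(-half,half+.1,.5)
            s=cv2.remap(gray,(a[0]+k*n[0]).astype(np.float32)[None],(a[1]+k*n[1]).astype(np.float32)[None],1)[0]
            g=np.abs(np.gradient(s)); j=g.argmax()
            if g[j]>4: out.append((i,t,a+k[j]*n,n))
    return out
def fit(cs,p,lx,ly,z,halfs=(8,4,3)):
    for h in halfs:
        E=[(c,edges(c,p,lx,ly,z,cv2.GaussianBlur(cv2.cvtColor(c['pixels'],7),(3,3),0).astype(np.float32),h)) for c in cs]
        def f(p):
            q=rect(p,lx,ly,z); r=[]
            for c,L in E:
                for i,t,u,n in L: r.append((proj(c,q[i]*(1-t)+q[(i+1)%4]*t)[0]-u)@n)
            return np.array(r)
        s=least_squares(f,p,loss='soft_l1',f_scale=.7); p=s.x
    return p,np.median(np.abs(f(p)))
E
python3 - <<'E'
from h import *
cs=[shot('side'),shot('scene')]
guess=[np.array([[335,109],[398,122],[249,286],[336,308]]),np.array([[247,159],[305,145],[369,282],[434,252]])]
for c,g in zip(cs,guess): print(onplane(c,g,.07)[:,:2].round(3).tolist())
L0=np.array([.512,.008,-.28])
res=[]
for C in (cs[:1],cs[1:],cs):
    l=fit(C,L0,.16,.48,.07); p=fit(C,np.array([.484,-.112,-.09]),.1,.12,.076)
    print('ledge',l[0].round(4),l[1],'plate',p[0].round(4),p[1])
l=l[0];p=p[0]
for c,n in zip(cs,['a','b']):
    im=c['pixels'][:,:,::-1].copy()
    for q,col in ((rect(l,.16,.48,.07),(0,0,255)),(rect(p,.1,.12,.076),(0,255,0))):
        cv2.polylines(im,[np.round(proj(c,q)*8).astype(np.int32)],True,col,1,cv2.LINE_AA,3)
    im=im[90:320,230:450]; cv2.imwrite(f'pics/fit{n}.png',cv2.resize(im,None,fx=1.8,fy=2.4))
a=cv2.imread('pics/fita.png');b=cv2.imread('pics/fitb.png');cv2.imwrite('pics/fit.png',np.hstack([a,b]))
E
```

```text
[[0.507, -0.242], [0.363, -0.204], [0.647, 0.216], [0.504, 0.248]]
[[0.515, -0.247], [0.372, -0.184], [0.641, 0.204], [0.506, 0.255]]
ledge [ 0.5087  0.0053 -0.2859] 0.08457615519029411 plate [ 0.4811 -0.1128 -0.0822] 0.3786514171885487
ledge [ 0.512   0.0047 -0.2828] 0.13141593257349662 plate [ 0.4839 -0.1122 -0.0886] 0.35337917270346086
ledge [ 0.51    0.0049 -0.2869] 0.46931360001585004 plate [ 0.4821 -0.1124 -0.0867] 0.46915076408915
```

View pics/fit.png

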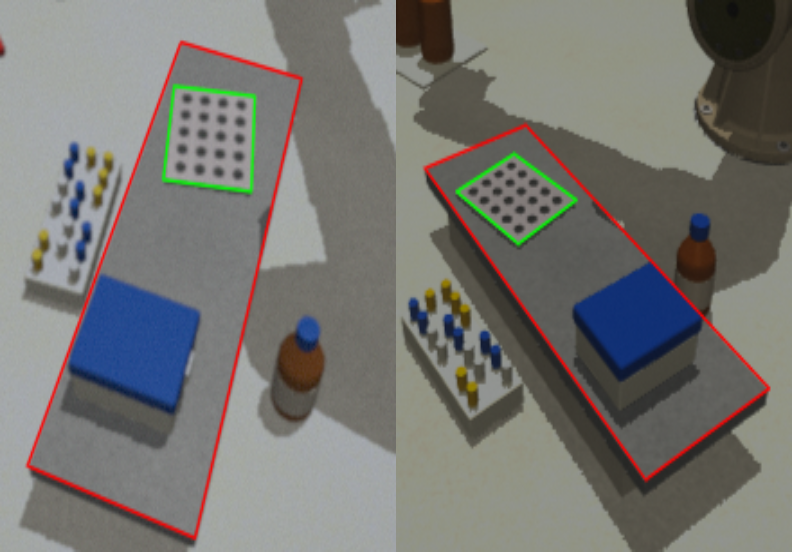

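The fits match the picture: the ledge is at (0.510, 0.005) with yaw -0.286, and the plate is at (0.482, -0.112), 0.20 rad off the ledge. The plate has to move about 100 mm towards the right end. I'll turn the tool so its y lies across the ledge, half close the fingers, and move behind the plate.

Emit:
{"op": "jog_arm", "data": {"increments": [[[0, 0, 0, 0, 0, -0.0383, 105], [0, 0, 0, 0, 0, -0.0383, 105], [0, 0, 0, 0, 0, -0.0383, 105], [0, 0, 0, 0, 0, -0.0383, 105], [0, 0, 0, 0, 0, -0.0383, 105], [0, 0, 0, 0, 0, -0.0383, 105], [0, 0, 0, 0, 0, -0.0383, 105], [0, 0, 0, 0, 0, -0.0383, 105], [0.16, 0.042, 0, 0, 0, 0, 105], [0.16, 0.042, 0, 0, 0, 0, 105], [0.16, 0.042, 0, 0, 0, 0, 105], [0.16, 0.042, 0, 0, 0, 0, 105], [0.16, 0.042, 0, 0, 0, 0, 105], [0.16, 0.042, 0, 0, 0, 0, 105], [0.16, 0.042, 0, 0, 0, 0, 105], [0.16, 0.042, 0, 0, 0, 0, 105], [0.16, 0.042, 0, 0, 0, 0, 105], [0.16, 0.042, 0, 0, 0, 0, 105], [0.16, 0.042, 0, 0, 0, 0, 105], [0, 0, 0, 0, 0, 0, 105]]]}}

```text
clock: 2.9
tcp_pos: [0.4185, -0.1527, 0.2023]
orientation: [0.0, 0.799, 0.601, 0.001]
wrist_force: [-0.3, -0.2, 0.9]
finger_gap: 0.0504
grip_force: 0.0
```

```bash
cat > st.py <<'E'
from h import *
s=env.get_state(); T=q2R(s['orientation']); y=-.2869
l=np.array([.510,.0049]); d=np.array(s['tcp_pos'])[:2]-l
print('t',s['clock'],'tcp',np.round(s['tcp_pos'],4),'ledge x,y',(d@[np.cos(y),np.sin(y)]).round(4),(d@[-np.sin(y),np.cos(y)]).round(4),'tool y yaw err deg',np.degrees(np.arctan2(T[1,1],T[0,1])-y).round(2),'tilt',T[:,2].round(4),'gap',s['finger_gap'],'F',np.round(s['wrist_force'],2))
E
python3 st.py
```

```text
t 2.9 tcp [ 0.4185 -0.1527  0.2023] ledge x,y -0.0432 -0.1771 tool y yaw err deg 0.34 tilt [ 1.1e-03  8.0e-04 -1.0e+00] gap 0.05039952539883043 F [-0.3  -0.17  0.94]
```

Emit:
{"op": "jog_arm", "data": {"increments": [[[0.132, 0.0345, 0, 0, 0, 0.002, 105], [0.132, 0.0345, 0, 0, 0, 0, 105], [0.132, 0.0345, 0, 0, 0, 0, 105], [0.132, 0.0345, 0, 0, 0, 0, 105], [0.132, 0.0345, 0, 0, 0, 0, 105], [0, 0, 0.074, 0, 0, 0, 105], [0, 0, 0.074, 0, 0, 0, 105], [0, 0, 0.074, 0, 0, 0, 105], [0, 0, 0.074, 0, 0, 0, 105], [0, 0, 0.074, 0, 0, 0, 105], [0, 0, 0.074, 0, 0, 0, 105], [0, 0, 0, 0, 0, 0, 105], [0, 0, 0, 0, 0, 0, 105]]]}}

```text
clock: 4.2
tcp_pos: [0.5055, -0.0114, 0.0913]
orientation: [-0.0, 0.803, 0.596, -0.0]
wrist_force: [0.2, -0.2, 0.6]
finger_gap: 0.0501
grip_force: 0.0
```

```bash
python3 st.py; python3 -c "
from h import *
c=shot('side'); cv2.imwrite('pics/pre.png',cv2.resize(c['pixels'][90:290,240:450,::-1],None,fx=2.8,fy=2.8))"
```

```text
t 4.2 tcp [ 0.5055 -0.0114  0.0913] ledge x,y 0.0003 -0.017 tool y yaw err deg -0.42 tilt [-6.e-04 -1.e-04 -1.e+00] gap 0.05005989878016615 F [ 0.23 -0.23  0.64]
```

View pics/pre.png

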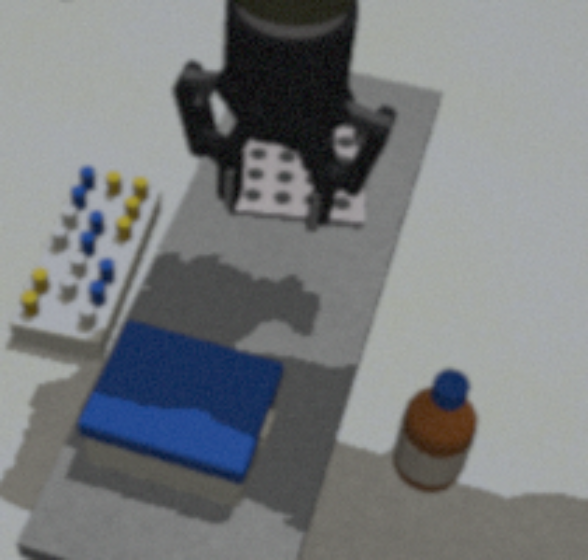

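The crop shows both fingertips just behind the plate's near edge, at crop positions (225,200) and (315,225), clear of the tip box. I'll back off a little, lower the tool, and feel for the ledge top.

Emit:
{"op": "jog_arm", "data": {"increments": [[[0.02, 0, 0.024, 0, 0, -0.0023, 105], [0.02, 0, 0.012, 0, 0, 0, 105], [0, 0, 0.012, 0, 0, 0, 105], [0, 0, 0, 0, 0, 0, 105], [0, 0, 0, 0, 0, 0, 105]]]}}

```text
clock: 4.75
tcp_pos: [0.5085, -0.0013, 0.079]
orientation: [-0.0, 0.801, 0.599, -0.0]
wrist_force: [0.1, 0.4, -0.8]
finger_gap: 0.0503
grip_force: 0.0
```

```bash
python3 st.py; python3 -c "
from h import *
c=shot('side','low.png');print(proj(c,[[.5,-.02,.079]]))
cv2.imwrite('pics/low.png',cv2.resize(c['pixels'][110:200,300:420,::-1],None,fx=5,fy=5))"
```

```text
t 4.75 tcp [ 0.5085 -0.0013  0.079 ] ledge x,y 0.0003 -0.0063 tool y yaw err deg 0.04 tilt [-2.e-04 -1.e-04 -1.e+00] gap 0.05031420762237183 F [ 0.1   0.39 -0.82]
[[338.48069286 177.64142002]]
```

View pics/low.png

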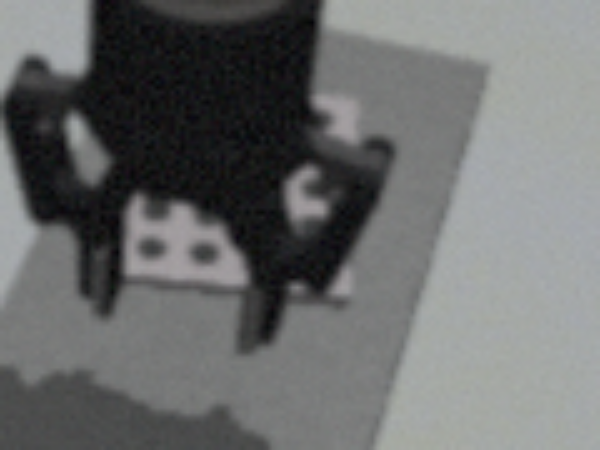

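The fingertips, at crop positions (100,310) and (250,350), are clear behind the plate's near edge, which sits at row 280–300. I'll probe down in 2 mm steps, watching the force.

Emit:
{"op": "jog_arm", "data": {"increments": [[[0, 0, 0.008, 0, 0, 0, 105], [0, 0, 0.008, 0, 0, 0, 105], [0, 0, 0, 0, 0, 0, 105]]]}}

```text
clock: 5.1
tcp_pos: [0.5083, -0.0014, 0.0747]
orientation: [-0.0, 0.801, 0.599, -0.0]
wrist_force: [-0.3, -0.1, -0.7]
finger_gap: 0.0499
grip_force: 0.0
```

Emit:
{"op": "jog_arm", "data": {"increments": [[[0, 0, 0.008, 0, 0, 0, 105], [0, 0, 0, 0, 0, 0, 105]]]}}

```text
clock: 5.3
tcp_pos: [0.5083, -0.0014, 0.0728]
orientation: [-0.0, 0.801, 0.599, -0.0]
wrist_force: [-0.9, 0.5, 0.4]
finger_gap: 0.0499
grip_force: 0.0
```

Emit:
{"op": "jog_arm", "data": {"increments": [[[0, 0, 0.006, 0, 0, 0, 105], [0, 0, 0, 0, 0, 0, 105]]]}}

```text
clock: 5.5
tcp_pos: [0.5084, -0.0014, 0.0714]
orientation: [-0.0, 0.801, 0.599, -0.0]
wrist_force: [0.8, -0.4, 0.7]
finger_gap: 0.0502
grip_force: 0.0
```

Emit:
{"op": "jog_arm", "data": {"increments": [[[0, 0, 0.006, 0, 0, 0, 105], [0, 0, 0, 0, 0, 0, 105]]]}}

```text
clock: 5.7
tcp_pos: [0.5084, -0.0014, 0.0699]
orientation: [-0.0, 0.801, 0.599, -0.0]
wrist_force: [-0.2, 0.2, 0.1]
finger_gap: 0.0502
grip_force: 0.0
```

Emit:
{"op": "jog_arm", "data": {"increments": [[[0, 0, 0.006, 0, 0, 0, 105], [0, 0, 0, 0, 0, 0, 105]]]}}

```text
clock: 5.9
tcp_pos: [0.5084, -0.0013, 0.0684]
orientation: [-0.0, 0.801, 0.599, -0.0]
wrist_force: [-0.3, -0.2, -0.1]
finger_gap: 0.0499
grip_force: 0.0
```

Emit:
{"op": "jog_arm", "data": {"increments": [[[0, 0, 0.004, 0, 0, 0, 105], [0, 0, 0, 0, 0, 0, 105]]]}}

```text
clock: 6.1
tcp_pos: [0.5084, -0.0013, 0.0675]
orientation: [-0.0, 0.801, 0.599, -0.0]
wrist_force: [1.3, 0.0, -0.1]
finger_gap: 0.0503
grip_force: 0.0
```

Emit:
{"op": "jog_arm", "data": {"increments": [[[0, 0, 0.004, 0, 0, 0, 105], [0, 0, 0, 0, 0, 0, 105]]]}}

```text
clock: 6.3
tcp_pos: [0.5085, -0.0014, 0.0665]
orientation: [-0.0, 0.801, 0.599, -0.0]
wrist_force: [-0.4, 0.4, -0.9]
finger_gap: 0.0503
grip_force: 0.0
```

Emit:
{"op": "jog_arm", "data": {"increments": [[[0, 0, 0.004, 0, 0, 0, 105], [0, 0, 0, 0, 0, 0, 105]]]}}

```text
clock: 6.5
tcp_pos: [0.5084, -0.0014, 0.0655]
orientation: [-0.0, 0.801, 0.599, -0.0]
wrist_force: [-0.0, -0.2, 0.9]
finger_gap: 0.0502
grip_force: 0.0
```

Emit:
{"op": "jog_arm", "data": {"increments": [[[0, 0, 0.004, 0, 0, 0, 105], [0, 0, 0, 0, 0, 0, 105]]]}}

```text
clock: 6.7
tcp_pos: [0.5084, -0.0014, 0.0645]
orientation: [-0.0, 0.801, 0.599, -0.0]
wrist_force: [0.5, 0.0, 0.1]
finger_gap: 0.0502
grip_force: 0.0
```

Emit:
{"op": "jog_arm", "data": {"increments": [[[0, 0, 0.004, 0, 0, 0, 105], [0, 0, 0, 0, 0, 0, 105]]]}}

```text
clock: 6.9
tcp_pos: [0.5084, -0.0013, 0.0635]
orientation: [-0.0, 0.801, 0.599, -0.0]
wrist_force: [0.1, 0.2, 0.2]
finger_gap: 0.0501
grip_force: 0.0
```

Emit:
{"op": "jog_arm", "data": {"increments": [[[0, 0, 0.004, 0, 0, 0, 105], [0, 0, 0, 0, 0, 0, 105]]]}}

```text
clock: 7.1
tcp_pos: [0.5084, -0.0014, 0.0624]
orientation: [-0.0, 0.801, 0.599, -0.0]
wrist_force: [-0.3, -0.2, -0.3]
finger_gap: 0.0502
grip_force: 0.0
```

Emit:
{"op": "jog_arm", "data": {"increments": [[[0, 0, 0.004, 0, 0, 0, 105], [0, 0, 0, 0, 0, 0, 105]]]}}

```text
clock: 7.3
tcp_pos: [0.5084, -0.0013, 0.0614]
orientation: [-0.0, 0.801, 0.599, -0.0]
wrist_force: [-1.2, 1.4, 0.6]
finger_gap: 0.0504
grip_force: 0.0
```

Emit:
{"op": "jog_arm", "data": {"increments": [[[0, 0, 0.004, 0, 0, 0, 105], [0, 0, 0, 0, 0, 0, 105]]]}}

```text
clock: 7.5
tcp_pos: [0.5084, -0.0014, 0.0605]
orientation: [-0.0, 0.801, 0.599, -0.0]
wrist_force: [-0.6, -0.1, 0.7]
finger_gap: 0.0501
grip_force: 0.0
```

Emit:
{"op": "jog_arm", "data": {"increments": [[[0, 0, 0.004, 0, 0, 0, 105], [0, 0, 0, 0, 0, 0, 105]]]}}

```text
clock: 7.7
tcp_pos: [0.5084, -0.0014, 0.0594]
orientation: [-0.0, 0.801, 0.599, -0.0]
wrist_force: [-0.0, -0.0, 1.2]
finger_gap: 0.0502
grip_force: 0.0
```

```bash
python3 -c "
from h import *
f=lambda n,u,v:cv2.resize(shot(n)['pixels'][v-35:v+35,u-40:u+40,::-1],(400,350),interpolation=2)
s=env.get_state();T=q2R(s['orientation']);p=np.array(s['tcp_pos'])
o=[]
for n in('side','scene'):
    c=shot(n);im=c['pixels'][:,:,::-1].copy();q=[proj(c,[[*(p[:2]+T[:2,1]*k),.07]])[0] for k in(-.032,.032)];print(q)
    u,v=np.mean(q,0).astype(int);o.append(cv2.resize(im[v-35:v+35,u-40:u+40],(400,350),interpolation=2))
    for a in q: cv2.circle(o[-1],(int((a[0]-u+40)*5),int((a[1]-v+35)*5)),3,(0,0,255),-1)
cv2.imwrite('pics/tips.png',np.hstack(o))"
```

```text
[array([349.58803452, 191.70534795]), array([318.5305851 , 183.51021992])]
[array([337.77047884, 192.38946281]), array([313.01033242, 202.35807917])]
```

View pics/tips.png

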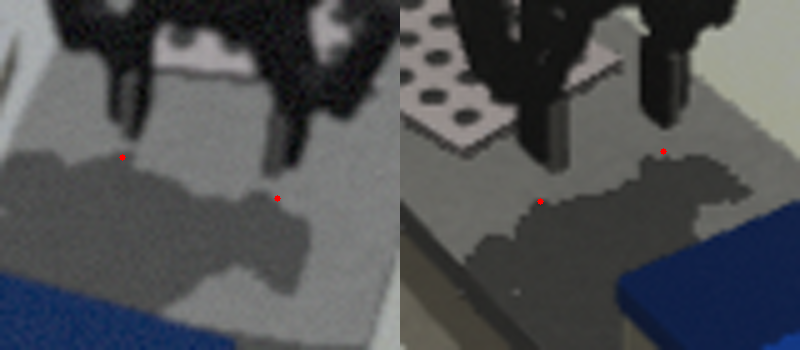

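```bash
python3 -c "
from h import *
a=shot('side');b=shot('scene')
for ua,ub in(((351.4,187),(338.4,187)),((320,179),(315.6,195.6))):
    s=least_squares(lambda P:np.r_[proj(a,P)[0]-ua,proj(b,P)[0]-ub],[.5,0,.08]);print(s.x.round(4),s.fun.round(2))
";python3 st.py
```

```text
[0.4753 0.0069 0.0832] [-0.01  0.12 -0.08 -0.11]
[ 0.5366 -0.0053  0.0893] [-0.    0.11 -0.07 -0.1 ]
t 7.9 tcp [ 0.5085 -0.0014  0.0596] ledge x,y 0.0003 -0.0064 tool y yaw err deg 0.02 tilt [-0.e+00 -1.e-04 -1.e+00] gap 0.0501148100733125 F [ 0.48  0.33 -0.42]
```

The pictures put the tips still about 10–20 mm above the ledge, so they sit further back than I assumed. I'll keep probing.

Emit:
{"op": "jog_arm", "data": {"increments": [[[0, 0, 0.008, 0, 0, 0, 105], [0, 0, 0.008, 0, 0, 0, 105]]]}}

```text
clock: 8.1
tcp_pos: [0.5086, -0.0014, 0.0555]
orientation: [0.0, 0.801, 0.599, 0.0]
wrist_force: [0.4, 0.2, -0.6]
finger_gap: 0.0503
grip_force: 0.0
```

Emit:
{"op": "jog_arm", "data": {"increments": [[[0, 0, 0.006, 0, 0, 0, 105], [0, 0, 0.006, 0, 0, 0, 105]]]}}

```text
clock: 8.3
tcp_pos: [0.5084, -0.0014, 0.0523]
orientation: [-0.0, 0.801, 0.599, -0.0]
wrist_force: [-0.6, -0.4, 0.8]
finger_gap: 0.0505
grip_force: 0.0
```

Emit:
{"op": "jog_arm", "data": {"increments": [[[0, 0, 0.006, 0, 0, 0, 105], [0, 0, 0, 0, 0, 0, 105]]]}}

```text
clock: 8.5
tcp_pos: [0.5083, -0.0013, 0.0508]
orientation: [-0.0, 0.801, 0.599, -0.0]
wrist_force: [-0.5, 0.3, -0.5]
finger_gap: 0.05
grip_force: 0.0
```

Emit:
{"op": "jog_arm", "data": {"increments": [[[0, 0, 0.006, 0, 0, 0, 105], [0, 0, 0, 0, 0, 0, 105]]]}}

```text
clock: 8.7
tcp_pos: [0.5084, -0.0014, 0.0494]
orientation: [-0.0, 0.801, 0.599, -0.0]
wrist_force: [0.3, 0.3, -0.2]
finger_gap: 0.0504
grip_force: 0.0
```

Emit:
{"op": "jog_arm", "data": {"increments": [[[0, 0, 0.006, 0, 0, 0, 105], [0, 0, 0, 0, 0, 0, 105]]]}}

```text
clock: 8.9
tcp_pos: [0.5084, -0.0014, 0.0479]
orientation: [-0.0, 0.801, 0.599, -0.0]
wrist_force: [-0.9, -0.5, 0.2]
finger_gap: 0.0501
grip_force: 0.0
```

```bash
python3 -c "
from h import *
s=env.get_state();T=q2R(s['orientation']);p=np.array(s['tcp_pos'])
o=[]
for n in('side','scene'):
    c=shot(n);im=c['pixels'][:,:,::-1].copy();q=[proj(c,[[*(p[:2]+T[:2,1]*k),.07]])[0] for k in(-.032,.032)]
    u,v=np.mean(q,0).astype(int);o.append(cv2.resize(im[v-35:v+35,u-40:u+40],(400,350),interpolation=2));print(u,v)
    for a in q: cv2.circle(o[-1],(int((a[0]-u+40)*5),int((a[1]-v+35)*5)),3,(0,0,255),-1)
cv2.imwrite('pics/tips2.png',np.hstack(o));print(s['tcp_pos'],s['wrist_force'],s['joint_pos'])"
```

```text
334 187
325 197
[ 0.50842771 -0.00136424  0.04792765] [-0.85016048 -0.49603003  0.22438396] [-1.60628936e-01  2.88815525e-01 -3.85927551e-01  8.96213177e-01
 -8.87038746e-05  1.69662864e+00]
```

View pics/tips2.png

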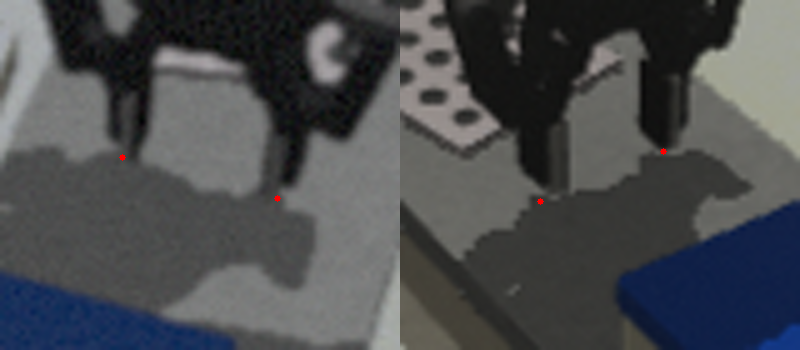

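The red dots mark where the tips should meet the ledge, and both tips are about 3–8 px (in the 5× crops) above them. That leaves only a few millimetres, so I'll go on probing.

Emit:
{"op": "jog_arm", "data": {"increments": [[[0, 0, 0.006, 0, 0, 0, 105], [0, 0, 0, 0, 0, 0, 105]]]}}

```text
clock: 9.2
tcp_pos: [0.5084, -0.0014, 0.0464]
orientation: [-0.0, 0.801, 0.599, -0.0]
wrist_force: [0.3, 0.1, 0.2]
finger_gap: 0.0499
grip_force: 0.0
```

Emit:
{"op": "jog_arm", "data": {"increments": [[[0, 0, 0.004, 0, 0, 0, 105], [0, 0, 0, 0, 0, 0, 105]]]}}

```text
clock: 9.4
tcp_pos: [0.5085, -0.0014, 0.0454]
orientation: [-0.0, 0.801, 0.599, -0.0]
wrist_force: [-0.4, -0.1, -0.4]
finger_gap: 0.0505
grip_force: 0.0
```

Emit:
{"op": "jog_arm", "data": {"increments": [[[0, 0, 0.004, 0, 0, 0, 105], [0, 0, 0, 0, 0, 0, 105]]]}}

```text
clock: 9.6
tcp_pos: [0.5085, -0.0014, 0.0445]
orientation: [-0.0, 0.801, 0.599, -0.0]
wrist_force: [-0.0, -0.3, -0.0]
finger_gap: 0.0502
grip_force: 0.0
```

Emit:
{"op": "jog_arm", "data": {"increments": [[[0, 0, 0.004, 0, 0, 0, 105], [0, 0, 0, 0, 0, 0, 105]]]}}

```text
clock: 9.8
tcp_pos: [0.5084, -0.0014, 0.0435]
orientation: [-0.0, 0.801, 0.599, -0.0]
wrist_force: [0.3, 0.3, 0.4]
finger_gap: 0.0505
grip_force: 0.0
```

Emit:
{"op": "jog_arm", "data": {"increments": [[[0, 0, 0.004, 0, 0, 0, 105], [0, 0, 0, 0, 0, 0, 105]]]}}

```text
clock: 10.0
tcp_pos: [0.5084, -0.0014, 0.0424]
orientation: [-0.0, 0.801, 0.599, -0.0]
wrist_force: [0.1, -0.1, -0.0]
finger_gap: 0.0502
grip_force: 0.0
```

Emit:
{"op": "jog_arm", "data": {"increments": [[[0, 0, 0.004, 0, 0, 0, 105], [0, 0, 0, 0, 0, 0, 105]]]}}

```text
clock: 10.2
tcp_pos: [0.5084, -0.0013, 0.0415]
orientation: [-0.0, 0.801, 0.599, -0.0]
wrist_force: [-0.2, 0.2, -0.4]
finger_gap: 0.05
grip_force: 0.0
```

Emit:
{"op": "jog_arm", "data": {"increments": [[[0, 0, 0.004, 0, 0, 0, 105], [0, 0, 0, 0, 0, 0, 105]]]}}

```text
clock: 10.4
tcp_pos: [0.5085, -0.0014, 0.0405]
orientation: [-0.0, 0.801, 0.599, -0.0]
wrist_force: [-0.4, -0.4, -0.3]
finger_gap: 0.0503
grip_force: 0.0
```

Emit:
{"op": "jog_arm", "data": {"increments": [[[0, 0, 0.004, 0, 0, 0, 105], [0, 0, 0, 0, 0, 0, 105]]]}}

```text
clock: 10.6
tcp_pos: [0.5084, -0.0014, 0.0394]
orientation: [-0.0, 0.801, 0.599, -0.0]
wrist_force: [0.0, -0.0, -1.1]
finger_gap: 0.0501
grip_force: 0.0
```

Emit:
{"op": "jog_arm", "data": {"increments": [[[0, 0, 0.004, 0, 0, 0, 105], [0, 0, 0, 0, 0, 0, 105]]]}}

```text
clock: 10.8
tcp_pos: [0.5084, -0.0014, 0.0384]
orientation: [-0.0, 0.801, 0.599, -0.0]
wrist_force: [-0.2, 0.8, 0.2]
finger_gap: 0.0501
grip_force: 0.0
```

```bash
python3 -c "
from h import *
s=env.get_state();T=q2R(s['orientation']);p=np.array(s['tcp_pos'])
o=[]
for n in('side','scene'):
    c=shot(n);im=c['pixels'][:,:,::-1].copy();q=[proj(c,[[*(p[:2]+T[:2,1]*k),.07]])[0] for k in(-.032,.032)]
    u,v=np.mean(q,0).astype(int);o.append(cv2.resize(im[v-35:v+35,u-40:u+40],(400,350),interpolation=2));print(u,v)
    for a in q: cv2.circle(o[-1],(int((a[0]-u+40)*5),int((a[1]-v+35)*5)),2,(0,0,255),-1)
cv2.imwrite('pics/tips3.png',np.hstack(o));print(s['tcp_pos'],s['wrist_force'])"
```

```text
334 187
325 197
[ 0.50843924 -0.00135976  0.03844898] [-0.23913256  0.81089046  0.24316893]
```

View pics/tips3.png

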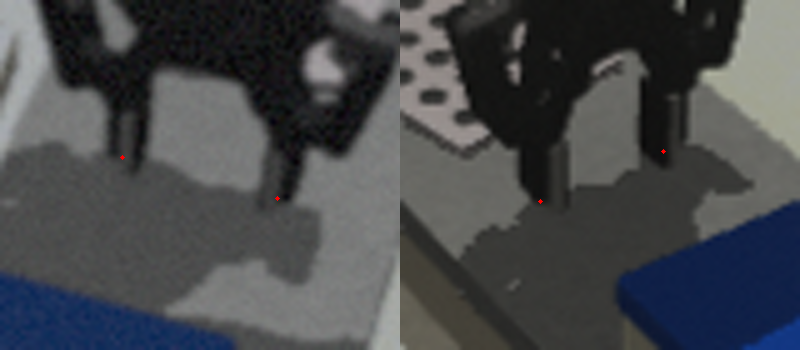

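The tips now meet their shadows and sit slightly below the dots, so they are almost on the ledge. Two more small probe steps.

Emit:
{"op": "jog_arm", "data": {"increments": [[[0, 0, 0.004, 0, 0, 0, 105], [0, 0, 0, 0, 0, 0, 105]]]}}

```text
clock: 11.1
tcp_pos: [0.5087, -0.0014, 0.0378]
orientation: [0.0, 0.801, 0.599, 0.0]
wrist_force: [-0.5, -0.8, 3.5]
finger_gap: 0.0498
grip_force: 1.1
```

Emit:
{"op": "jog_arm", "data": {"increments": [[[0, 0, 0.004, 0, 0, 0, 105], [0, 0, 0, 0, 0, 0, 105]]]}}

```text
clock: 11.3
tcp_pos: [0.5087, -0.0014, 0.0377]
orientation: [0.0, 0.801, 0.599, 0.0]
wrist_force: [-3.0, -0.6, 9.8]
finger_gap: 0.0503
grip_force: 5.1
```

Contact is at a TCP height of about 0.038, 32 mm lower than the nominal tip. I'll lift 2 mm clear of the ledge and push slowly.

Emit:
{"op": "jog_arm", "data": {"increments": [[[0, 0, -0.013, 0, 0, 0, 105], [-0.03, 0, 0, 0, 0, 0, 105], [-0.03, 0, 0, 0, 0, 0, 105], [-0.03, 0, 0, 0, 0, 0, 105], [-0.03, 0, 0, 0, 0, 0, 105], [-0.03, 0, 0, 0, 0, 0, 105], [-0.024, 0, 0, 0, 0, 0, 105], [-0.024, 0, 0, 0, 0, 0, 105], [-0.024, 0, 0, 0, 0, 0, 105], [-0.024, 0, 0, 0, 0, 0, 105], [-0.024, 0, 0, 0, 0, 0, 105], [-0.024, 0, 0, 0, 0, 0, 105], [-0.024, 0, 0, 0, 0, 0, 105], [-0.024, 0, 0, 0, 0, 0, 105]]]}}

```text
clock: 12.7
tcp_pos: [0.4842, -0.0838, 0.0398]
orientation: [-0.0, 0.801, 0.599, -0.0]
wrist_force: [0.8, 0.4, 0.2]
finger_gap: 0.0499
grip_force: 0.5
```

```bash
python3 st.py
cat > pl.py <<'E'
from h import *
l=np.array([.510,.0049,-.2869]); Y=l[2]; B=np.array([[np.cos(Y),np.sin(Y)],[-np.sin(Y),np.cos(Y)]])
import sys
for n in ('side','scene'):
    c=shot(n,f'{n}_{sys.argv[1]}.png'); d=spotter.landmark_of('plate',n)[:1]
    if d: print(n,'landmark',(B@(onplane(c,d[0]['uv'],.07)[0,:2]-l[:2])).round(4),d[0]['conf'])
    m=spotter.cut_out('plate',n)[:1]
    if m: 
        k,_=cv2.findContours(m[0]['region'].astype(np.uint8),0,2); k=max(k,key=cv2.contourArea)[:,0,:]
        w=(onplane(c,k,.076)[:,:2]-l[:2])@B.T; print('extent',w.min(0).round(3),w.max(0).round(3))
E
python3 pl.py p1
```

```text
t 12.7 tcp [ 0.4842 -0.0838  0.0398] ledge x,y 0.0003 -0.0924 tool y yaw err deg 0.03 tilt [-0.  0. -1.] gap 0.049910642118522794 F [0.79 0.38 0.18]
side landmark [-0.0028 -0.1692] 0.8
scene landmark [-0.007  -0.1575] 0.72
extent [-0.054 -0.174] [ 0.013 -0.097]
```

The plate is moving with the fingers: its origin is near -0.163 along the ledge, as the contact predicts. I'll continue and stop slightly short.

Emit:
{"op": "jog_arm", "data": {"increments": [[[-0.02, 0, 0, 0, 0, 0, 105], [-0.02, 0, 0, 0, 0, 0, 105], [-0.02, 0, 0, 0, 0, 0, 105], [-0.02, 0, 0, 0, 0, 0, 105], [-0.02, 0, 0, 0, 0, 0, 105], [-0.02, 0, 0, 0, 0, 0, 105], [-0.02, 0, 0, 0, 0, 0, 105], [-0.02, 0, 0, 0, 0, 0, 105], [-0.02, 0, 0, 0, 0, 0, 105], [-0.02, 0, 0, 0, 0, 0, 105], [0, 0, 0, 0, 0, 0, 105]]]}}

```text
clock: 14.1
tcp_pos: [0.4701, -0.1322, 0.0398]
orientation: [0.0, 0.801, 0.599, -0.0]
wrist_force: [0.6, 0.1, 0.3]
finger_gap: 0.0501
grip_force: 0.0
```

```bash
python3 st.py; python3 pl.py p2
python3 - <<'E'
from h import *
a=cv2.imread('pics/side_p2.png')[90:190,290:430];b=cv2.imread('pics/scene_p2.png')[110:210,220:360]
cv2.imwrite('pics/p2.png',np.hstack([cv2.resize(x,(400,286),interpolation=2) for x in(a,b)]))
E
```

```text
t 14.1 tcp [ 0.4701 -0.1322  0.0398] ledge x,y 0.0005 -0.1428 tool y yaw err deg -0.03 tilt [-1.e-04 -7.e-04 -1.e+00] gap 0.05006022964196202 F [0.58 0.05 0.28]
side landmark [-0.0016 -0.2106] 0.6
extent [-0.019 -0.21 ] [ 0.033 -0.149]
scene landmark [-0.0111 -0.2109] 0.77
extent [-0.052 -0.228] [ 0.014 -0.146]
```

View pics/p2.png

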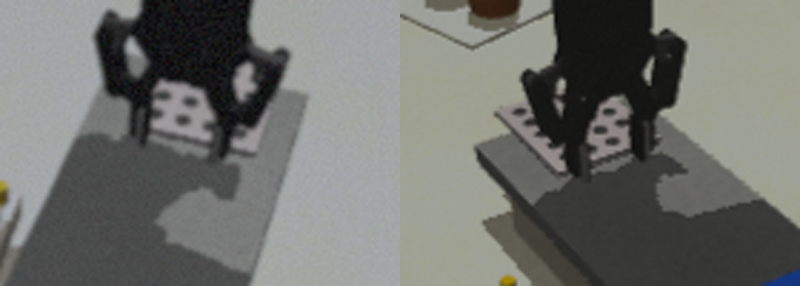

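The plate lies square against both fingers, with its front past the right end and its origin near -0.212. I'll push the last 6 mm, then back off, rise and measure.

Emit:
{"op": "jog_arm", "data": {"increments": [[[-0.012, 0, 0, 0, 0, 0, 105], [-0.012, 0, 0, 0, 0, 0, 105], [0, 0, 0, 0, 0, 0, 105], [0.04, 0, 0, 0, 0, 0, 105], [0.06, 0, 0, 0, 0, 0, 105], [0.06, 0, -0.04, 0, 0, 0, 105], [0, 0, -0.16, 0, 0, 0, 105], [0, 0, -0.16, 0, 0, 0, 105], [0, 0, -0.16, 0, 0, 0, 105], [0, 0, -0.16, 0, 0, 0, 105], [0.1, 0, -0.16, 0, 0, 0, 105], [0.16, 0, -0.1, 0, 0, 0, 105], [0.16, 0, 0, 0, 0, 0, 105], [0.16, 0, 0, 0, 0, 0, 105], [0, 0, 0, 0, 0, 0, 105]]]}}

```text
clock: 15.9
tcp_pos: [0.5215, 0.0448, 0.2749]
orientation: [-0.0, 0.799, 0.601, 0.001]
wrist_force: [-0.3, -1.1, -0.6]
finger_gap: 0.0502
grip_force: 0.0
```

```bash
python3 st.py; python3 pl.py p3
python3 - <<'E'
from h import *
cs=[shot('side'),shot('scene')];Y=-.2869;B=np.array([[np.cos(Y),np.sin(Y)],[-np.sin(Y),np.cos(Y)]]);o=[]
for C in(cs[:1],cs[1:],cs):
    p,r=fit(C,np.array([.448,-.206,-.287]),.1,.12,.076); print(p.round(4),r,(B@(p[:2]-[.51,.0049])).round(4),(p[2]-Y).round(3))
for c,(u,v) in zip(cs,((290,70),(210,90))):
    im=c['pixels'][:,:,::-1].copy(); cv2.polylines(im,[np.round(proj(c,rect(p,.1,.12,.076))*8).astype(np.int32)],True,(0,255,0),1,cv2.LINE_AA,3)
    o.append(cv2.resize(im[v:v+200,u-50:u+110+40],(400,400)))
cv2.imwrite('pics/p3.png',np.hstack(o))
E
```

```text
t 15.9 tcp [0.5215 0.0448 0.2749] ledge x,y -0.0002 0.0415 tool y yaw err deg 0.35 tilt [ 9.0e-04  1.1e-03 -1.0e+00] gap 0.05022943054414974 F [-0.32 -1.1  -0.63]
side landmark [-0.0032 -0.2137] 0.67
extent [-0.056 -0.278] [ 0.044 -0.154]
scene landmark [-0.0103 -0.2085] 0.57
extent [-0.054 -0.276] [ 0.047 -0.15 ]
[ 0.4403 -0.202  -0.3401] 0.7833678389866976 [-0.0083 -0.2182] -0.053
[ 0.4476 -0.2016 -0.2116] 0.9995024019162175 [-0.0014 -0.2158] 0.075
[ 0.4461 -0.2018 -0.1995] 1.1149552221158872 [-0.0028 -0.2163] 0.087
```

View pics/p3.png

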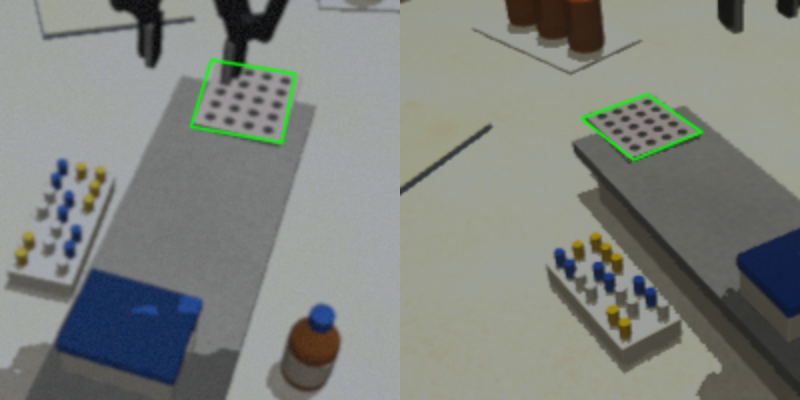

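The plate is clear, lying flat and overhanging the right end; the tip box, rack and bottle have not moved. The edge fit for yaw is weak against the white bench, so I'll use the spot grid instead.

```bash
cat > dots.py <<'E'
from h import *
Y=-.2869;B=np.array([[np.cos(Y),np.sin(Y)],[-np.sin(Y),np.cos(Y)]])
for n in('scene','side'):
    c=shot(n); m=spotter.cut_out('plate',n)[0]['region'].astype(np.uint8)
    g=cv2.cvtColor(c['pixels'],7); S=8; m=cv2.convexHull(np.argwhere(m)[:,::-1].astype(np.int32))
    M=cv2.fillConvexPoly(np.zeros_like(g),m,255); G=cv2.resize(g,None,fx=S,fy=S,interpolation=2); M=cv2.resize(M,None,fx=S,fy=S,interpolation=0)
    M=cv2.erode(M,np.ones((13,13)))
    th=cv2.adaptiveThreshold(G,255,0,1,61,10)&M
    N,_,st,ce=cv2.connectedComponentsWithStats(th); ok=[i for i in range(1,N) if 300<st[i,4]<3500]
    w=(onplane(c,(ce[ok]+.5)/S-.5,.076)[:,:2]-[.51,.0049])@B.T
    D=w[:,None]-w[None]; d=np.hypot(D[...,0],D[...,1]); v=D[(d>.012)&(d<.03)]
    a=np.arctan2(v[:,1],v[:,0]); a=(a+np.pi/4)%(np.pi/2)-np.pi/4; a=a[np.abs(a)<.5]; print(n,len(ok),'yaw',np.median(a).round(3),a.std().round(3),'mean',w.mean(0).round(4),'mid',((w.min(0)+w.max(0))/2).round(4),'span',np.ptp(w,0).round(3))
E
python3 dots.py
```

```text
scene 21 yaw 0.002 0.046 mean [-0.0045 -0.215 ] mid [-0.0047 -0.2082] span [0.066 0.108]
side 19 yaw 0.003 0.09 mean [-0.0101 -0.2127] mid [-0.0066 -0.2103] span [0.066 0.108]
```

```bash
sed -i 's/^    D=w/    print((w[np.argsort(w[:,1])]*1000).round(0).astype(int).tolist()); D=w/' dots.py; python3 dots.py
```

```text
[[-16, -262], [28, -262], [6, -262], [-38, -262], [6, -240], [-38, -240], [29, -240], [-16, -240], [-38, -218], [29, -218], [-16, -218], [7, -218], [-38, -196], [-16, -196], [28, -196], [6, -196], [28, -174], [-16, -174], [6, -174], [-38, -174], [0, -154]]
scene 21 yaw 0.002 0.05 mean [-0.0045 -0.2151] mid [-0.0046 -0.2085] span [0.066 0.108]
[[-17, -264], [3, -264], [-39, -264], [24, -250], [-39, -242], [-18, -242], [4, -241], [-18, -220], [-40, -220], [26, -219], [5, -219], [-40, -198], [4, -197], [26, -197], [-17, -197], [-40, -176], [4, -175], [-18, -175], [26, -175], [-10, -157]]
side 20 yaw 0.001 0.103 mean [-0.0086 -0.2146] mid [-0.0066 -0.2103] span [0.066 0.107]
```

The spot grid puts the plate's centre at 218–220 mm along the ledge (38–40 mm overhang), 5 mm off the ledge's centre line, with its yaw within 0.2°. The arm is clear, so I'm handing in.

```bash
python3 -c "
from workcell import ticket
print(ticket.hand_in())"
```

```text
the job is handed in; nothing more can be done
None
```

The job is handed in: the plate lies flat and square on the ledge with about 39 mm sticking out past the right end, 5 mm off the centre line, and the tip box, bottle and rack look untouched; no verdict came back.

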